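# Lay up the tea tray on its shadow mats

## Robot

A 7-joint arm with a two-finger parallel gripper is mounted at the origin on a cart in front of the work surface, level with it; the furniture and walls round the work are solid. World frame = base frame: x ahead of the robot, y to its left, z up, the work surface at z = 0. Lengths are in mm, angles in rad, forces in N, time in s.
With the tool pointing down it reaches from about 400 to 925 mm from the base axis. Payload 5.6 kg.
Tool frame: the origin (TCP) lies midway between the tips of the shut fingers; the grasp point (between the pads) lies 19 mm behind it (tcp_to_grasp is the distance from the TCP to the grasp point, in mm); z points along the fingers, y is the line along which they close (so a half turn about z gives the same grasp; the last joint's range is limited). The gripper opens to 85 mm and grips with 20 to 120 N. Pads are 22 mm wide; open, the fingers measure 114 mm over their backs; the gripper's body (76 mm by 85 mm) begins 54 mm behind the grasp point. The pads swing forward as they close: fully open they stand 13 mm farther back than shut.
Start: joints at [-1.311, 0.468, -0.012, 1.603, 0.006, 1.071, -0.056], TCP at [193.867, 620.422, 231.29] pointing down, gripper open.
Joint ranges: [-2.53, 2.53], [-0.31, 2.02], [-1.57, 1.55], [0.28, 2.44], [-1.29, 4.43], [0.15, 1.84], [-2.92, 2.92]. Speed limits (rad/s): [2.57, 2.57, 3.14, 3.14, 3.14, 3.14, 3.14].

## Interface

Orientations are given as [roll, pitch, yaw] about the fixed x, y, z axes, in that order (R = Rz(yaw) Ry(pitch) Rx(roll)).
In Python, from rig import * gives the robot as it stands. Calls block until the motion is done:
- move_ptp(position, orientation): joint-space move of the TCP to a pose.
- move_straight(position, ori=None, v=150): straight line of the TCP; ori=None keeps the orientation; v is the mean speed in mm/s.
- movej(angles): joint-space move.
- grip(opening, force=None): finger opening in mm; force is the grip in N (None keeps the last); returns when the fingers have stopped.
- sleep(seconds).
- solve_ik(position, orientation): joint angles nearest the present ones, or None.
- read_state(): the state.
- read_camera(name): name is "scene" or "top"; returns (picture, depth): 384x512x3 uint8, red, green, blue; 384x512 float32, mm along the optical axis (not along the pixel's ray), 0 where there is no reading.
- calibration(name): a dict with "intrinsics" (3x3 intrinsics, pixels), "xyz" and "orientation" of the camera in the world. Camera axes: x right, y down, z forward; pixel columns grow to the right and rows downward; lengths in mm; the calibration is good to about 2 mm. A picture is of the moment at which its call begins. calibration takes no time and is no camera call.
A pose or a line that the arm cannot do raises PlanningError and nothing moves.
- finish_job(): hands the job in; it is judged then, once.
Trained networks look in the newest picture that a camera, given by its name, has taken for a name from the list of things; names that differ only in an ending like _2 or _b are one class to them, and where a whole thing is asked for, a point or a joint stands for the part that bears it (a point fixed in the world has none). Each returns a list of dicts, best first, with "confidence" (0 to 1); they miss things now and then, are a little off and sometimes report something else, mostly with a low value. They report only what shows in the picture. A call takes as long as a camera call.
- look_for(camera, query): "point" ([row, column] in pixels, amid what is visible of it).
The state is a dict: "clock": time; "q": joint angles; "joint_velocities": joint speeds; "tau": joint torques, N m; "tool_pos": TCP position; "ee_rot": TCP orientation; "contact_force": force on the tool from outside, world axes, zero at the start; "moment": the same for the moment, N m; "grip_width": finger opening in mm; "finger_force": force on a finger pad.
Only numpy, scipy, OpenCV 4.12 (cv2) and the standard library are available. Lean on these libraries where they do the work, as an engineer would, in place of code of your own. Each camera call takes 0.05 s, during which the arm holds its last target. There are 200 camera calls.

## Task

Lay up the tea tray so that it matches the outlines drawn on it: the cream mug on its round mat with the handle over the drawn handle, the kitchen timer on the small round mat, and the teaspoon in the long mat with its bowl at the drawn bowl end, each upright or level and sitting flat inside the raised edge of its mat. Set the things down, do not drop them, and leave everything else on the worktop where it stands.

Things in the scene. Friction and masses are not known exactly. Their poses are not given: they have to be found in the camera images.
- mug: plain cream stoneware mug, 0.32 kg, 106 mm tall, 83 mm across outside at the rim and 64 mm at the foot; the wall at the rim is 4 to 7 mm thick. Origin on its underside, 18.5 mm from the cup's axis towards the handle; z up; the handle points along its own -y, its outer tip 79 mm from the cup's axis
- mug_axis (a point): centre of the round foot of the cream mug, on its underside (the cup's axis; same axes as the mug)
- mug_handle (a point): middle of the cream mug's handle, 60 mm above its underside and 73.5 mm from the cup's axis; the handle is 12 mm wide
- timer: round white wind-up kitchen timer with a sage-green lower half, 60 mm diameter, 50 mm tall, 0.12 kg; it does not turn here. Origin at the centre of its underside, z up
- teaspoon: steel teaspoon lying level on the worktop, 130 mm long, 20 g; bowl (26 mm wide) at its own +x, handle to -x. Origin halfway along its length, at its underside; z up. To the fingers it is solid, not thin: from x = -17 to +27 mm a block 21 to 22 mm wide with upright sides from 1 to 9 mm above its underside; it balances near x = +9 mm
- spoon_bowl (a point): middle of the teaspoon's bowl, 45 mm from the teaspoon's origin along its +x, 4 mm above its underside
- spoon_end (a point): near the end of the teaspoon's handle, 60 mm from its origin along -x, 4 mm above its underside
- tray: sage tea tray that stays put, 340 mm long (its own y) by 240 mm (its own x), rim 21 mm high, a wooden bow handle 43 mm high at each short end. Origin at the centre of its underside; its floor, at z = 6 mm, carries three slate silicone mats that stay put on it, each time in other places.
- mug_spot (a point): centre of the mug's round mat, on the mat's floor (7.6 mm above the worktop). The mat is 82 mm across with a raised edge 3 mm high and 76 mm across inside; a tongue with the drawn mug handle leaves it along this point's own -y, so the mug sits right when its axes lie along these
- mug_spot_handle (a point): on the tongue of the mug's mat, the point over which the middle of the mug's handle belongs, 73.5 mm from mug_spot
- timer_spot (a point): centre of the timer's round mat (no tongue, two drawn circles), on its floor, 7.6 mm above the worktop; 76 mm across, raised edge 3 mm high and 70 mm across inside
- spoon_spot (a point): centre of the teaspoon's long mat, on its floor, 7.6 mm above the worktop; outside 158 x 48 mm, raised edge 3 mm high, 150 x 40 mm inside, left out on both long sides for 56 mm in the middle to make room for fingers. A spoon is drawn on it with its bowl at this point's own +x
- spoon_spot_bowl (a point): where the middle of the teaspoon's bowl belongs, 45 mm from spoon_spot along its +x
- spoon_spot_end (a point): where the end of the teaspoon's handle belongs, 60 mm from spoon_spot along its -x
- salt_shaker: clear salt shaker with a grey cap, 44 mm diameter, 90 mm tall, among the things to be laid; not wanted. Origin at the centre of its underside
- blue_mug: mug, blue above and white below, 91 mm tall, 82 mm across, not wanted, on the left by the sink. Origin on its underside, about 17 mm from the cup's axis towards the handle
- spice_jar: spice jar with a black cap, 41 mm diameter, 105 mm tall, by the tiled right wall (which stands at y = -0.40); not wanted. Origin at the centre of its underside
- apple: green apple, 75 mm, by the right wall, in front of a 250 mm tall kettle, 160 mm across (its axis at x = 0.79, y = -0.31, it stays put); not wanted. Origin at its underside
- lemon: yellow lemon, 83 mm long, 58 mm thick, in the right front corner; not wanted. Origin at its underside

How it is judged:
By the outcome, as a careful person would: the job done as asked, in the order asked, and still so for the second after the job is handed in, with the robot touching nothing.
It also fails if it takes over 70 s, if anything falls off the work surface, if the arm or the gripper's body presses on something with over 40 N, if the wrist force passes 120 N, or if a joint passes its speed limit or range.

## Working session

There is one attempt and no reset: what is moved stays moved. The work goes in short steps, each a Python script; the robot and the scene stay as the last script left them, time stands still between calls to the robot, and variables do not carry over. Pictures are saved under pics/ and viewed, at most 10 in all, crops included, and the job is handed in when it is done.

```bash
ls; mkdir -p pics
cat > h.py <<'E'
from rig import *
import numpy as np, cv2
from scipy.spatial.transform import Rotation as R
C={n:calibration(n) for n in("top","scene")}
def ray(cam,rc,z):
    "pixel to world at height z"
    c=C[cam];K=np.array(c["intrinsics"]);M=R.from_euler('xyz',c["orientation"]).as_matrix()
    d=M@np.linalg.inv(K)@[rc[1],rc[0],1];o=np.array(c["xyz"]);return o+d*(z-o[2])/d[2]
def cloud(cam,depth):
    c=C[cam];K=np.array(c["intrinsics"]);M=R.from_euler('xyz',c["orientation"]).as_matrix()
    v,u=np.mgrid[:depth.shape[0],:depth.shape[1]]
    p=np.stack([(u-K[0,2])/K[0,0],(v-K[1,2])/K[1,1],np.ones_like(u)],-1)*depth[...,None]
    return p@M.T+np.array(c["xyz"])
E
python3 - <<'E'
from h import *
print(C); print(read_state()["clock"])
for n in C:
    p,d=read_camera(n); np.savez(f"{n}0.npz",p=p,d=d); cv2.imwrite(f"pics/{n}0.png",cv2.resize(p[...,::-1],(800,600)))
    P=cloud(n,d)
    for q in "mug mug_axis mug_handle timer teaspoon spoon_bowl spoon_end tray mug_spot mug_spot_handle timer_spot spoon_spot spoon_spot_bowl spoon_spot_end salt_shaker blue_mug".split():
        r=look_for(n,q)[:2]
        print(n,q,[(np.round(x["point"]).tolist(),round(x["confidence"],2),P[int(x["point"][0]),int(x["point"][1])].round().tolist()) for x in r])
print(read_state()["clock"])
E
```

```text
pics
rig.py
{'top': {'intrinsics': array([[472.68692267,   0.        , 258.18161096],
       [  0.        , 472.68692267, 195.24977739],
       [  0.        ,   0.        ,   1.        ]]), 'xyz': array([-337.42550132,   25.60984148, 1340.6972085 ]), 'orientation': array([-2.56136408, -0.00702121, -1.55285579])}, 'scene': {'intrinsics': array([[442.06004225,   0.        , 252.51224387],
       [  0.        , 442.06004225, 191.60202003],
       [  0.        ,   0.        ,   1.        ]]), 'xyz': array([ 937.41437212, 1136.05835107,  795.716511  ]), 'orientation': array([-2.12804797, -0.02419944,  2.76334402])}}
0.0
top mug [([167.0, 332.0], 0.7, [651.0, -223.0, 21.0]), ([188.0, 249.0], 0.67, [571.0, 67.0, 5.0])]
top mug_axis [([166.0, 333.0], 0.65, [654.0, -222.0, 28.0])]
top mug_handle [([166.0, 331.0], 0.68, [652.0, -215.0, 25.0])]
top timer [([210.0, 356.0], 0.74, [463.0, -281.0, 44.0])]
top teaspoon []
top spoon_bowl [([236.0, 122.0], 0.33, [378.0, 468.0, 2.0])]
top spoon_end []
top tray [([186.0, 252.0], 0.72, [573.0, 54.0, 9.0])]
top mug_spot [([180.0, 227.0], 0.7, [598.0, 144.
[... 1177 characters left out ...]
, 0.48, [604.0, -59.0, 6.0])]
scene tray [([216.0, 227.0], 0.71, [578.0, 70.0, 5.0])]
scene mug_spot [([230.0, 237.0], 0.61, [572.0, 142.0, 4.0])]
scene mug_spot_handle [([229.0, 235.0], 0.62, [582.0, 146.0, 9.0])]
scene timer_spot [([217.0, 217.0], 0.74, [610.0, 58.0, 5.0])]
scene spoon_spot [([198.0, 208.0], 0.79, [608.0, -44.0, 8.0])]
scene spoon_spot_bowl [([199.0, 208.0], 0.61, [607.0, -38.0, 8.0])]
scene spoon_spot_end [([199.0, 205.0], 0.93, [618.0, -46.0, 5.0]), ([141.0, 229.0], 0.62, [426.0, -351.0, 52.0])]
scene salt_shaker [([157.0, 254.0], 0.53, [375.0, -216.0, 40.0]), ([139.0, 228.0], 0.44, [429.0, -354.0, 60.0])]
scene blue_mug [([268.0, 362.0], 0.98, [375.0, 486.0, 79.0])]
1.7
```

View both.

View pics/top0.png

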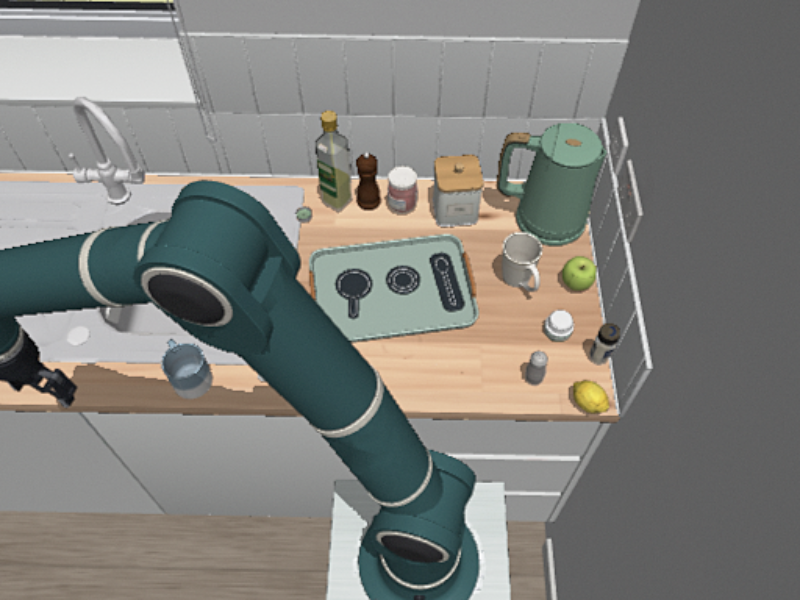

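View pics/scene0.png

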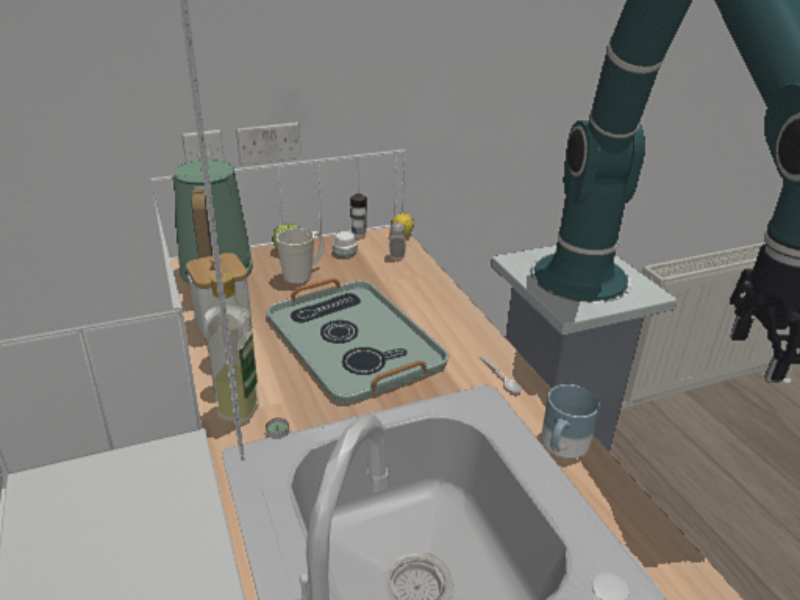

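```bash
cat >> h.py <<'E'
def ortho(cam,img,z,x0=330,x1=730,y0=-400,y1=400,s=1.):
    "orthophoto of plane z: column=(y1-y)*s, row=(x1-x)*s"
    c=C[cam];K=np.array(c["intrinsics"]);M=R.from_euler('xyz',c["orientation"]).as_matrix()
    cc,rr=np.meshgrid(np.arange(0,(y1-y0)*s),np.arange(0,(x1-x0)*s))
    W=np.stack([x1-rr/s,y1-cc/s,np.full_like(cc,z,float)],-1)-np.array(c["xyz"])
    p=W@M@K.T
    return cv2.remap(img,(p[...,0]/p[...,2]).astype('f4'),(p[...,1]/p[...,2]).astype('f4'),cv2.INTER_LINEAR)
def circ(p):
    A=np.c_[2*p[:,:2],np.ones(len(p))];b=(p[:,:2]**2).sum(1);s=np.linalg.lstsq(A,b,rcond=None)[0]
    return s[0],s[1],np.sqrt(s[2]+s[0]**2+s[1]**2)
E
python3 - <<'E'
from h import *
Q={n:np.load(f"{n}0.npz") for n in C}
for n in C:
    P=cloud(n,Q[n]["d"]).reshape(-1,3)
    def box(x0,x1,y0,y1,z0,z1): return P[(P>[x0,y0,z0]).all(1)&(P<[x1,y1,z1]).all(1)]
    w=box(450,620,-30,280,-5,30); print(n,"tray region z median",np.median(w[:,2]))
    w=box(480,560,-220,-180,-20,20); print("worktop z",np.median(w[:,2]) if len(w) else None)
    m=box(570,740,-300,-130,12,125)
    print("mug ztop",np.percentile(m[:,2],[50,98,99.5]),len(m))
    for z in range(20,115,12):
        s=m[(abs(m[:,2]-z)<6)]
        if len(s)>8: print(z,len(s),s.min(0).round(),s.max(0).round(),np.round(circ(s),1))
    t=box(440,530,-330,-240,12,70); print("timer",len(t),t.min(0).round(),t.max(0).round(),np.round(circ(t[(t[:,2]<45)&(t[:,2]>15)]),1), t[t[:,2]>44].mean(0))
    s=box(330,400,-260,-180,40,110); print("salt",s.mean(0) if len(s) else 0)
a=ortho("top",Q["top"]["p"],9,430,730,-300,230); b=ortho("scene",Q["scene"]["p"],9,430,730,-300,230)
cv2.imwrite("pics/ortho.png",np.vstack([a,b])[...,::-1])
for n,img in(("top",a),("scene",b)):
    g=img.max(2); k=((g<95)).astype('u1')
    k=cv2.morphologyEx(k,cv2.MORPH_CLOSE,np.ones((7,7)))
    for c in cv2.findContours(k,cv2.RETR_EXTERNAL,cv2.CHAIN_APPROX_NONE)[0]:
        A=cv2.contourArea(c)
        if A>1500:
            r=cv2.minAreaRect(c); print(n,"A",A,"ctr",round(730-r[0][1]),round(230-r[0][0]),"size",np.round(r[1]),"ang",round(r[2],1))
E
```

```text
top tray region z median 6.271326760376951
worktop z 0.5404185549876956
mug ztop [ 71.46049819 117.41158831 122.62472961] 1056
20 90 [ 576. -299.   14.] [ 740. -185.   26.] [ 655.2 -251.5   69.6]
32 101 [ 570. -300.   26.] [ 740. -185.   38.] [ 650.1 -260.3   67.1]
44 110 [ 583. -300.   38.] [ 738. -182.   50.] [ 651.8 -257.3   64. ]
56 119 [ 584. -300.   50.] [ 740. -181.   62.] [ 653.3 -254.    63.1]
68 126 [ 581. -297.   62.] [ 736. -181.   74.] [ 652.3 -252.2   63.2]
80 131 [ 580. -299.   74.] [ 739. -179.   86.] [ 657.8 -245.2   62.3]
92 152 [ 571. -299.   86.] [ 739. -177.   98.] [ 650.9 -252.    63.9]
104 168 [ 571. -298.   98.] [ 739. -176.  110.] [ 653.  -246.2   64.5]
timer 288 [ 452. -325.   12.] [ 505. -265.   57.] [ 480.6 -294.4   24.9] [ 480.63608154 -294.31916125   48.95108053]
salt [ 362.63698645 -232.74371634   70.30028695]
scene tray region z median 4.614346146075093
worktop z -1.6404162451841557
mug ztop [ 74.95119123 112.7884336  120.79210658] 865
20 71 [ 572. -293.   14.] [ 729. -175.   26.] [ 642.4 -256.6   75. ]
32 69 [ 570. -294.   26.] [ 734. -173.   38.] [ 6
[... 365 characters left out ...]
6]
104 112 [ 573. -286.   98.] [ 740. -169.  109.] [ 660.9 -226.7   61.9]
timer 192 [ 453. -313.   12.] [ 513. -252.   52.] [ 482.8 -285.8   24.1] [ 483.65227015 -286.43284903   47.30290305]
salt [ 373.89409147 -219.73126845   65.28170869]
top A 5653.0 ctr 491 183 size [ 94. 119.] ang -0.0
top A 6019.0 ctr 571 135 size [125.  80.] ang 66.1
top A 4371.5 ctr 604 36 size [74. 76.] ang 14.0
top A 6870.0 ctr 602 -60 size [158.  48.] ang 76.6
scene A 2169.5 ctr 463 47 size [ 13. 300.] ang 80.8
scene A 6487.0 ctr 571 158 size [ 86. 121.] ang 23.4
scene A 4780.5 ctr 603 43 size [82. 74.] ang 20.0
scene A 7381.0 ctr 603 -52 size [159.  52.] ang 76.7
scene A 1683.0 ctr 702 89 size [ 11. 289.] ang 79.7
```

View pics/ortho.png

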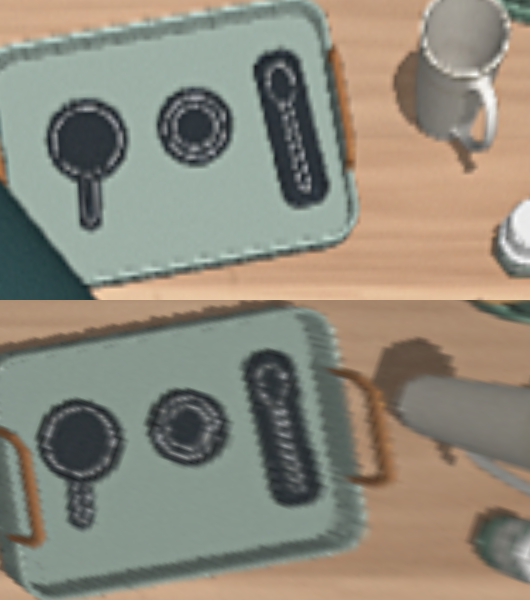

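Run:
```python
from h import *
from scipy.optimize import least_squares
Q={n:np.load(f"{n}0.npz") for n in C}
for n in C:
    P=cloud(n,Q[n]["d"]).reshape(-1,3)
    def box(x0,x1,y0,y1,z0,z1): return P[(P>[x0,y0,z0]).all(1)&(P<[x1,y1,z1]).all(1)]
    for x in (350,450,550,650):
        w=box(x,x+100,-430,-370,60,150); print(n,"wall",x,len(w),np.percentile(w[:,1],[10,50,90]).round(1) if len(w) else 0)
    for (x,y) in((530,-190),(400,-100),(400,0),(690,-140)):
        w=box(x-15,x+15,y-15,y+15,-30,30); print("top z",x,y,np.median(w[:,2]).round(1) if len(w) else 0,w[:,2].std().round(2) if len(w) else 0)
    for z in(30,60,100,150,200,240):
        k=box(690,880,-399,-215,z-10,z+10); k=k[np.hypot(k[:,0]-790,k[:,1]+310)<95]
        if len(k)>20:
            f=least_squares(lambda v:np.hypot(k[:,0]-v[0],k[:,1]-v[1])-v[2],[790,-310,75],loss='soft_l1',f_scale=2).x; print("kettle",z,len(k),f.round(1))
    # robot base column around the origin
    for z in (30,80,130,180):
        k=box(-120,120,-120,120,z-8,z+8)
        if len(k)>20:
            f=least_squares(lambda v:np.hypot(k[:,0]-v[0],k[:,1]-v[1])-v[2],[0,0,75],loss='soft_l1',f_scale=2).x; print("base",z,len(k),f.round(1))
```

```text
top wall 350 372 [-399.9 -398.4 -376.6]
top wall 450 251 [-400.1 -398.7 -397.5]
top wall 550 229 [-400.2 -398.9 -397.6]
top wall 650 219 [-400.5 -399.1 -397.6]
top z 530 -190 -0.0 3.07
top z 400 -100 0.1 3.11
top z 400 0 -0.1 2.69
top z 690 -140 0.3 3.18
kettle 30 139 [ 795.9 -313.    84.3]
kettle 60 207 [ 795.5 -312.9   83.3]
kettle 100 211 [ 797.5 -312.7   81.2]
kettle 150 203 [ 797.6 -313.9   77.6]
kettle 200 213 [ 803.3 -315.4   78.5]
kettle 240 985 [ 784.  -306.8   52. ]
base 30 152 [ 1.7 -4.4 71.4]
base 80 42 [ 1.1 -4.3 65.8]
base 130 65 [ 0.5 -4.2 64.1]
base 180 43 [ 1.  -4.1 64.6]
scene wall 350 438 [-398.8 -393.6 -388.5]
scene wall 450 540 [-398.7 -393.9 -389.5]
scene wall 550 566 [-399.1 -394.5 -390.3]
scene wall 650 323 [-398.9 -394.7 -390.5]
top z 530 -190 -2.0 1.83
top z 400 -100 -1.3 1.68
top z 400 0 -1.5 1.45
top z 690 -140 -1.4 1.72
kettle 30 38 [ 788.9 -306.3   79.8]
kettle 60 90 [ 788.6 -305.2   78.3]
kettle 100 168 [ 788.9 -305.    74.5]
kettle 150 162 [ 788.7 -305.4   70.7]
kettle 200 165 [ 788.5 -305.5   66.2]
kettle 240 590 [ 789.1 -301.2   55.3]
base 30 186 [-0.5  1.  70.2]
base 80 161 [-0.5  0.9 65. ]
base 130 159 [-0.9  1.5 63.8]
base 180 172 [-0.7  1.1 64.2]
```

```bash
cat >> h.py <<'E'
OFF={"top":np.array([-1,3.7,0]),"scene":np.array([0.6,-4.3,1.6])}   # from base, kettle, wall, worktop
def pts(cam,d): return (cloud(cam,d)+OFF[cam]).reshape(-1,3)
E
python3 - <<'E'
from h import *
from scipy.optimize import least_squares
Q={n:np.load(f"{n}0.npz") for n in C}
for n in C:
    P=pts(n,Q[n]["d"]); m=P[(np.hypot(P[:,0]-625,P[:,1]+213)<92)&(P[:,2]>8)&(P[:,2]<112)]
    print(n,len(m))
    for z in(20,40,60,80,97,104):
        k=m[abs(m[:,2]-z)<6]; e=32+9.5*z/106
        f=least_squares(lambda v:np.hypot(k[:,0]-v[0],k[:,1]-v[1])-e,[622,-213],loss='soft_l1',f_scale=1.5).x
        r=np.hypot(*(k[:,:2]-f).T); h=k[(r>e+8)&(r<85)]
        print(z,len(k),f.round(1),"res",np.median(abs(r-e)).round(1),"handle",len(h),h.mean(0).round(1) if len(h) else 0, np.degrees(np.arctan2(*(h[:,:2].mean(0)-f)[::-1])).round(0) if len(h) else 0, np.hypot(*(h[:,:2].mean(0)-f)).round() if len(h) else 0)
def crop(n,z): return ortho(n,Q[n]["p"],z,540,690,-300,-150,2.6)
cv2.imwrite("pics/mug.png",np.hstack([crop("top",106),crop("top",60)])[...,::-1])
E
```

```text
top 779
20 51 [ 619.9 -215.7] res 2.0 handle 3 [ 578.3 -230.9   23.1] -160.0 44.0
40 69 [ 620.6 -214.1] res 1.7 handle 4 [ 560.2 -237.9   40.2] -158.0 65.0
60 100 [ 620.1 -213.4] res 1.8 handle 6 [ 550.  -241.6   59.5] -158.0 76.0
80 103 [ 620.1 -214.3] res 2.0 handle 12 [ 553.6 -241.9   80.3] -157.0 72.0
97 150 [ 619.4 -214.1] res 2.1 handle 20 [ 565.2 -236.4   96.3] -158.0 59.0
104 135 [ 620.7 -213.4] res 1.8 handle 9 [ 569.6 -234.7  101.1] -157.0 55.0
scene 757
20 58 [ 621.9 -217.5] res 1.7 handle 5 [ 577.3 -233.3   22.5] -160.0 47.0
40 63 [ 621.4 -215.8] res 2.2 handle 10 [ 561.  -239.4   41.5] -159.0 65.0
60 68 [ 621.2 -215.5] res 1.6 handle 7 [ 554.2 -242.    61.2] -158.0 72.0
80 115 [ 622.4 -215.3] res 2.0 handle 7 [ 555.9 -241.5   80.1] -159.0 72.0
97 151 [ 622.5 -215. ] res 1.9 handle 9 [ 569.4 -234.2   96.5] -160.0 56.0
104 118 [ 622.5 -215.1] res 2.1 handle 3 [ 572.6 -234.1   99.3] -159.0 53.0
```

View pics/mug.png

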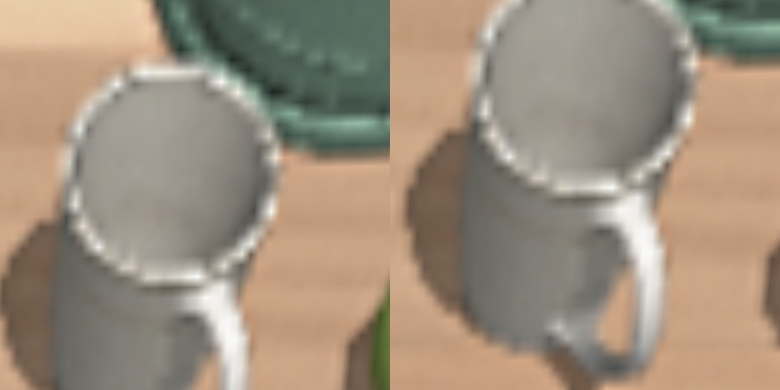

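```bash
cat >> h.py <<'E'
def tilt_rot(phi,t,flip=1):
    "tool y along azimuth phi (flip sign), fingers leaning inwards by t going down; degrees"
    p,t=np.radians([phi,t]);r=np.array([np.cos(p),np.sin(p),0]);k=np.array([0,0,1.])
    z=-np.cos(t)*k-np.sin(t)*r;y=flip*(np.cos(t)*r-np.sin(t)*k)
    return R.from_matrix(np.c_[np.cross(y,z),y,z]).as_euler('xyz').tolist()
def st(): 
    s=read_state();return round(s["clock"],2),np.round(s["tool_pos"],1),np.round(s["contact_force"],1),round(s["grip_width"],1),round(float(np.max(s["finger_force"])),1)
E
python3 - <<'E'
from h import *
print(read_state()["ee_rot"])
phi=110;rad=np.array([np.cos(np.radians(phi)),np.sin(np.radians(phi))])
p=np.array([621.2,-214.6])+36*rad
for fl in(1,-1):
    print(fl,solve_ik([*p,73],tilt_rot(phi,5.1,fl)),solve_ik([590,190,90],tilt_rot(90,5.1,fl)))
move_straight([193.9,620.4,330],v=300)
ok=[f for f in(1,-1) if solve_ik([*p,300],tilt_rot(phi,5.1,f)) is not None]
q0=np.array(read_state()["q"])
f=min(ok,key=lambda f:abs(np.array(solve_ik([*p,300],tilt_rot(phi,5.1,f)))-q0)[4:].max())
print("flip",f); move_ptp([*p,300],tilt_rot(phi,5.1,f)); print(st(),read_state()["q"])
for n in C:
    im,d=read_camera(n); np.savez(f"{n}1.npz",p=im,d=d)
a=ortho("top",np.load("top1.npz")["p"],5,310,710,-130,330,1.3); b=ortho("scene",np.load("scene1.npz")["p"],3,310,710,-130,330,1.3)
cv2.imwrite("pics/o1.png",a[...,::-1])
for n,img,o in(("top",a,OFF["top"]),("scene",b,OFF["scene"])):
    k=(img.max(2)<95).astype('u1'); k=cv2.morphologyEx(k,cv2.MORPH_CLOSE,np.ones((9,9)))
    for c in cv2.findContours(k,cv2.RETR_EXTERNAL,cv2.CHAIN_APPROX_NONE)[0]:
        A=cv2.contourArea(c)/1.69
        if 3500<A<9000:
            r=cv2.minAreaRect(c); w=np.c_[710-c[:,0,1]/1.3,330-c[:,0,0]/1.3]+o[:2]
            print(n,"A",A.__round__(),"ctr",(710-r[0][1]/1.3+o[0]).__round__(1),(330-r[0][0]/1.3+o[1]).__round__(1),"size",np.round(np.array(r[1])/1.3),"ang",round(r[2],1),"circ",np.round(cv2.minEnclosingCircle(w.astype('f4'))[0],1))
            if 5000<A<6700:
                body=w[w[:,0]>575]; cc=circ(body); t=w[np.hypot(w[:,0]-cc[0],w[:,1]-cc[1])>47]
                print("  mug mat",np.round(cc,1),"tongue dir",np.degrees(np.arctan2(t[:,1].mean()-cc[1],t[:,0].mean()-cc[0])).round(1),w[:,0].min())
    for q in("teaspoon","spoon_bowl","spoon_end"):
        print(n,q,[(np.round(x["point"]).tolist(),round(x["confidence"],2),(ray(n,x["point"],4)+o).round(1).tolist()) for x in look_for(n,q)[:2]])
E
```

```text
[3.14149520e+00 9.95690214e-06 2.83868019e+00]
1 [-0.03083706  0.62340869  0.30905269  1.80467892 -0.16213481  0.69442252
  2.26089567] [-0.51256437  0.60017374  0.14303223  1.76395659  0.00222169  0.81639276
  1.17635228]
-1 [-0.36751346  0.74851866  0.79932581  1.82696024 -0.63740272  0.79091463
 -0.4897644 ] [-0.85507273  0.67259851  0.6244469   1.78801174 -0.38895263  0.84962836
 -1.63820077]
flip -1
(5.33, array([ 609.3, -179.7,  299.8]), array([ 0. , -0.5, -0.7]), 85.5, 0.0) [-0.49239191  0.47867385  0.96656411  1.65364152 -0.35494663  1.16040036
 -0.67846565]
top A 6814 ctr 350.5 23.0 size [ 90. 154.] ang 86.8 circ [349.9  17.3]
top teaspoon [([242.0, 171.0], 0.58, [355.8, 308.1, 4.0])]
top spoon_bowl [([236.0, 172.0], 0.51, [374.8, 308.4, 4.0])]
top spoon_end [([243.0, 172.0], 0.63, [352.3, 306.4, 4.0])]
scene teaspoon [([246.0, 326.0], 0.67, [360.1, 297.7, 5.6]), ([228.0, 235.0], 0.3, [576.0, 133.6, 5.6])]
scene spoon_bowl [([156.0, 256.0], 0.55, [343.3, -278.3, 5.6]), ([167.0, 190.0], 0.16, [604.9, -277.9, 5.6])]
scene spoon_end [([154.0, 254.0], 0.68, [343.4, -299.0, 5.6]), ([242.0, 321.0], 0.41, [364.7, 278.1, 5.6])]
```

View pics/o1.png

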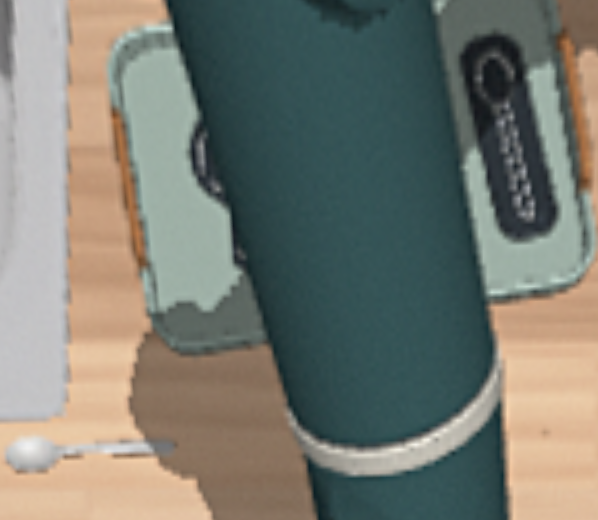

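Run:
```python
from h import *
from scipy.optimize import least_squares
for n in("top","scene"):
    s=2; img=ortho(n,np.load(f"{n}0.npz")["p"],8.5,500,680,-120,210,s); g=img.max(2); o=OFF[n]; oz=o[:2].copy()
    if n=="scene": # its plane height sits 1.6 low in its own frame
        img=ortho(n,np.load(f"{n}0.npz")["p"],8.5-1.6,500,680,-120,210,s); g=img.max(2)
    k=cv2.morphologyEx((g<95).astype('u1'),cv2.MORPH_CLOSE,np.ones((13,13)))
    for c in cv2.findContours(k,cv2.RETR_EXTERNAL,cv2.CHAIN_APPROX_NONE)[0]:
        A=cv2.contourArea(c)/s/s
        if A<2500: continue
        w=np.c_[680-c[:,0,1]/s,210-c[:,0,0]/s]+oz; r=cv2.minAreaRect(w.astype('f4'))
        f=least_squares(lambda v:np.hypot(w[:,0]-v[0],w[:,1]-v[1])-v[2],[*np.median(w,0),40],loss='soft_l1',f_scale=1).x
        t=w[np.hypot(*(w-f[:2]).T)>f[2]+8]; 
        print(n,round(A),"rect",np.round(r[0],1),np.round(r[1],1),round(r[2],1),"circ",f.round(1),"tongue",np.degrees(np.arctan2(*(t.mean(0)-f[:2])[::-1])).round(1) if len(t) else "", np.hypot(*(w-f[:2]).T).max().round(1))
```

```text
top 6127 rect [569.  138.2] [127.7  80.4] 24.2 circ [581.9 147.   45.6] tongue -177.0 82.9
top 4430 rect [603.   39.7] [74. 77.] 90.0 circ [603.5  39.4  37.5] tongue  39.5
top 6991 rect [602.4 -56.6] [160.7  48.2] 13.3 circ [602.6 -56.7  52.6] tongue 175.7 80.8
scene 6637 rect [569.6 151.8] [ 87.  123.9] 66.4 circ [582.5 144.1  46.2] tongue -178.5 82.0
scene 4850 rect [602.8  35.6] [82.2 74.7] 70.7 circ [602.9  35.4  39.4] tongue  41.7
scene 7559 rect [603.7 -58.4] [162.6  52.9] 13.1 circ [603.2 -59.   54. ] tongue 80.6 82.5
```

Run:
```python
from h import *
s=2; img=ortho("top",np.load("top0.npz")["p"],8.5,500,680,90,210,s)
k=cv2.morphologyEx((img.max(2)<95).astype('u1'),cv2.MORPH_CLOSE,np.ones((13,13)))
c=max(cv2.findContours(k,cv2.RETR_EXTERNAL,cv2.CHAIN_APPROX_NONE)[0],key=lambda c:cv2.contourArea(c)*(cv2.boundingRect(c)[1]<150))
w=np.c_[680-c[:,0,1]/s,210-c[:,0,0]/s]+OFF["top"][:2]
f=circ(w[w[:,0]>575]); print(np.round(f,1),w.min(0),w.max(0))
for x in(510,520,530,540): 
    t=w[abs(w[:,0]-x)<2]; print(x,t[:,1].min(),t[:,1].max(),np.degrees(np.arctan2(t[:,1].min()/2+t[:,1].max()/2-f[1],x-f[0])).round(1))
# pick the mug
phi=110;rad=np.array([np.cos(np.radians(phi)),np.sin(np.radians(phi))]); p=np.array([621.2,-214.6])+36*rad
o=tilt_rot(phi,5.1,-1)
grip(40); move_straight([*p,130],v=200); print(st()); move_straight([*p,73],v=80); print(st())
grip(0,40); print(st()); move_straight([*p,80],v=40); print(st())
move_straight([*p,230],v=150); print(st())
for n in C:
    im,d=read_camera(n); np.savez(f"{n}2.npz",p=im,d=d)
cv2.imwrite("pics/held.png",np.hstack([np.load(f"{n}2.npz")["p"][60:300,a:a+260] for n,a in(("top",220),("scene",100))])[...,::-1])
```

```text
[590.3 147.3  39.9] [499.5 107.2] [630.5 187.2]
510 133.7 154.2 -177.6
520 133.2 154.2 -177.1
530 133.2 155.2 -177.1
540 134.2 155.7 -177.3
(7.23, array([ 609.7, -181.3,  131.2]), array([-0.1, -0. ,  1. ]), 40.1, 0.0)
(8.09, array([ 609.1, -181.1,   73.3]), array([ 0.4, -0.2, -0.2]), 40.1, 0.0)
(8.49, array([ 609.7, -180.9,   73.8]), array([1. , 1.2, 3.3]), 5.9, 39.0)
(8.82, array([ 608.5, -180.5,   79.8]), array([ 0.8,  0.2, -2.4]), 5.9, 38.7)
(9.97, array([ 608.3, -180.4,  228.9]), array([ 0.1,  0.3, -2.6]), 5.7, 38.6)
```

View pics/held.png

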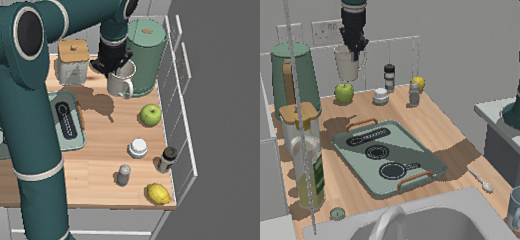

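```bash
cat >> h.py <<'E'
def mugfit(n,d,g,zb):
    from scipy.optimize import least_squares
    P=pts(n,d); out=[]
    for z in(20,40,60,80):
        k=P[(np.hypot(P[:,0]-g[0],P[:,1]-g[1])<88)&(abs(P[:,2]-z-zb)<7)]; e=32+9.5*z/106
        if len(k)<15: continue
        f=least_squares(lambda v:np.hypot(k[:,0]-v[0],k[:,1]-v[1])-e,g,loss='soft_l1',f_scale=1.5).x
        r=np.hypot(*(k[:,:2]-f).T); h=k[(r>e+10)&(r<83)]
        print(n,z,len(k),f.round(1),"res",np.median(abs(r-e)).round(1),"handle",len(h),*((np.degrees(np.arctan2(*(h[:,:2].mean(0)-f)[::-1])).round(1),np.hypot(*(h[:,:2].mean(0)-f)).round()) if len(h) else []))
E
python3 - <<'E'
from h import *
for n in C: mugfit(n,np.load(f"{n}2.npz")["d"],[621,-214],156)
phi=91.3;rad=np.array([np.cos(np.radians(phi)),np.sin(np.radians(phi))]); p=np.array([590.3,147.3])+36*rad
o=tilt_rot(phi,5.1,-1)
a=np.array([609.,-180.8,230]); 
move_ptp([*p,230],o); print(st())
move_straight([*p,110],v=150); print(st())
for n in C:
    im,d=read_camera(n); mugfit(n,d,[590,147],37)
E
```

```text
top 20 64 [ 618.9 -215.4] res 1.7 handle 4 -164.3 49.0
top 40 94 [ 618.9 -213. ] res 1.7 handle 7 -160.4 68.0
top 60 113 [ 618.7 -212.7] res 1.6 handle 8 -159.3 77.0
top 80 122 [ 618.1 -212.8] res 2.3 handle 22 -160.9 65.0
scene 20 83 [ 618.7 -216.9] res 2.2 handle 11 -161.4 51.0
scene 40 91 [ 620.3 -216.7] res 1.7 handle 14 -159.7 67.0
scene 60 100 [ 620.  -216.1] res 2.0 handle 12 -158.9 73.0
scene 80 134 [ 618.4 -214.5] res 2.2 handle 10 -163.0 63.0
(11.43, array([589.9, 181.4, 230.2]), array([ 1. , -1.2, -3.6]), 5.6, 38.7)
(12.38, array([590.3, 183.1, 110.9]), array([-0.8, -0.6, -2.1]), 5.8, 38.7)
top 20 55 [590.1 148. ] res 1.8 handle 0
top 40 82 [589.  147.2] res 1.8 handle 2 -175.2 71.0
top 60 99 [589.  147.9] res 1.4 handle 9 -175.6 76.0
top 80 94 [588.5 147.2] res 2.2 handle 18 -178.4 68.0
scene 20 106 [589.9 144.9] res 2.0 handle 12 179.7 51.0
scene 40 104 [591.2 145.1] res 1.9 handle 17 -178.9 65.0
scene 60 129 [591.2 145.3] res 1.2 handle 14 -179.2 73.0
scene 80 158 [590.7 146.8] res 1.9 handle 16 163.8 50.0
```

```bash
cat >> h.py <<'E'
def lower(x,y,z0,zmin,dF=3,step=1.0):
    move_straight([x,y,z0],v=60); f0=read_state()["contact_force"][2]; z=z0
    while z>zmin:
        z-=step; move_straight([x,y,z],v=25); f=read_state()["contact_force"][2]
        if f-f0>dF: break
    print("lowered",z,"dF",f-f0,st()); return z
E
python3 - <<'E'
from h import *
phi=91.3;rad=np.array([np.cos(np.radians(phi)),np.sin(np.radians(phi))]); p=np.array([590.6,147.2])+36*rad
z=lower(*p,85,78.5,2.5)
grip(22,40); print(st())
p2=p+rad*0; move_straight([*p2,z+70],v=150); move_straight([*p2,230],v=250); print(st())
for n in C:
    im,d=read_camera(n); np.savez(f"{n}3.npz",p=im,d=d); mugfit(n,d,[590,147],8)
E
```

```text
lowered 81.0 dF 7.52932434011522 (14.05, array([590.2, 183.7,  81.6]), array([-0.3,  2.1,  4. ]), 5.7, 40.1)
(14.36, array([589.7, 182.8,  80.9]), array([ 0.1,  1.1, -0.5]), 21.9, 0.0)
(15.44, array([589.4, 183.4, 229.6]), array([-0.1,  0.1, -0. ]), 22.0, 0.0)
top 20 58 [589.6 148.4] res 2.3 handle 2 -169.5 44.0
top 40 86 [589.  149.6] res 2.0 handle 3 -175.8 70.0
top 60 108 [589.3 148.1] res 2.1 handle 9 -176.3 76.0
top 80 121 [588.3 148.5] res 1.6 handle 18 -176.6 70.0
scene 20 107 [589.4 145.2] res 2.2 handle 12 -179.8 49.0
scene 40 109 [590.  146.2] res 1.9 handle 18 -177.9 65.0
scene 60 146 [591.6 146.6] res 1.1 handle 13 -178.8 74.0
scene 80 216 [592.2 147.1] res 1.4 handle 10 -178.1 73.0
```

Run:
```python
from h import *
from scipy.optimize import least_squares
for n in C:
    d=np.load(f"{n}3.npz")["d"];P=pts(n,d)
    for nm,g,R0,zs in(("timer",[482,-290],30,(10,20,30,40,46)),("jar",[428,-352],20.5,(30,60,85)),("salt",[368,-225],22,(30,60))):
        for z in zs:
            k=P[(np.hypot(P[:,0]-g[0],P[:,1]-g[1])<45)&(abs(P[:,2]-z)<5)]
            if len(k)<10: continue
            f=least_squares(lambda v:np.hypot(k[:,0]-v[0],k[:,1]-v[1])-R0,g,loss='soft_l1',f_scale=1.5).x
            r=np.hypot(*(k[:,:2]-f).T); print(n,nm,z,len(k),f.round(1),np.percentile(r,[10,50,90]).round(1))
q=read_state()["q"];print(q)
for az in(138,-42): print(az,solve_ik([482,-290,5],tilt_rot(az,0)))
for az in(0,180,20,200): print(az,solve_ik([603,39,20],tilt_rot(az,0)))
```

```text
top timer 10 27 [ 483.5 -292.1] [28.1 30.2 43.4]
top timer 20 39 [ 482.5 -292. ] [27.9 29.9 31.5]
top timer 30 59 [ 486.2 -293.3] [26.  29.7 33.6]
top timer 40 49 [ 489.8 -295.3] [17.3 29.2 32.4]
top timer 46 119 [ 499.4 -301.7] [11.4 27.9 40.9]
top jar 30 27 [ 419.3 -372. ] [19.  20.6 22.4]
top jar 60 29 [ 419.9 -370.5] [18.3 20.4 23.5]
top jar 85 28 [ 421.  -372.1] [19.4 20.7 23.2]
top salt 30 26 [ 369.9 -233.4] [19.9 21.9 23.8]
top salt 60 28 [ 376.5 -233.2] [19.8 21.7 24.3]
scene timer 10 34 [ 483.1 -294.6] [26.6 29.7 33.8]
scene timer 20 41 [ 482.  -294.9] [25.9 29.9 33.8]
scene timer 30 41 [ 481.6 -296.9] [25.  29.5 33.9]
scene timer 40 41 [ 480.9 -300.2] [24.9 29.9 32.5]
scene timer 46 72 [ 485.  -306.8] [ 9.3 26.7 36.7]
scene jar 30 10 [ 420.4 -377.9] [17.1 20.4 26.2]
scene salt 30 24 [ 368.1 -236.7] [20.2 21.7 26. ]
scene salt 60 14 [ 374.4 -239.7] [17.4 22.4 24.6]
[-1.0947164   0.59968119  1.00761854  1.71671859 -0.45408455  1.13524404
 -1.51361055]
138 [-0.22972472  0.92310719  0.98914432  1.98779365 -1.05912069  0.8698253
 -2.50749445]
-42 [ 0.08512718  0.70632294  0.51699784  1.96957403 -0.58725836  0.61748018
  0.25754682]
0 [-0.41405916  0.70015741  0.39376908  1.8580836  -0.41258236  0.66432899
  0.22545136]
180 [-0.83391845  0.97593517  1.04762117  1.88399202 -1.05620965  0.96874223
 -2.41829713]
20 [-0.3600466   0.68857067  0.32016888  1.85434629 -0.33602767  0.65165557
  0.51053933]
200 [-0.79566538  0.92531323  0.97450511  1.88193063 -0.98833118  0.91319104
 -2.11492683]
```

Run:
```python
from h import *
o=tilt_rot(-42,0); x,y=482.5,-293.5
move_ptp([x,y,230],o); grip(80); move_straight([x,y,80],v=220); move_straight([x,y,1],v=80); print(st())
grip(40,40); print(st()); move_straight([x,y,8],v=40); print(st()); move_straight([x,y,170],v=200); print(st())
o=tilt_rot(0,0); x,y=603.2,38.7
move_ptp([x,y,170],o); move_straight([x,y,60],v=150); print(st())
im,d=read_camera("top"); np.savez("top4.npz",p=im,d=d)
im2,d2=read_camera("scene"); np.savez("scene4.npz",p=im2,d=d2)
for n,d in(("top",d),("scene",d2)):
    P=pts(n,d); 
    for z in(65,72,78):
        k=P[(np.hypot(P[:,0]-x,P[:,1]-y)<38)&(abs(P[:,2]-z)<4)]
        if len(k)>15:
            from scipy.optimize import least_squares
            f=least_squares(lambda v:np.hypot(k[:,0]-v[0],k[:,1]-v[1])-30,[x,y],loss='soft_l1',f_scale=1.5).x
            print(n,z,len(k),f.round(1))
cv2.imwrite("pics/t.png",cv2.resize(im2[100:300,130:380],(750,600))[...,::-1])
```

```text
(19.89, array([ 482.8, -293.8,    1.4]), array([ 0.4, -0.3,  0.3]), 79.8, 0.0)
(20.22, array([ 482.9, -293.6,    1.8]), array([-1. ,  0.8,  6.4]), 58.8, 42.3)
(20.54, array([ 482.7, -293.5,    8.2]), array([ 0.3, -0.3, -1.8]), 58.5, 43.0)
(21.5, array([ 481.9, -292.8,  168.9]), array([ 0.3,  0.7, -1.2]), 58.6, 43.0)
(23.71, array([604. ,  38.3,  60.8]), array([ 0.2,  0.9, -1.4]), 58.1, 43.0)
scene 65 16 [602.3  35.7]
scene 72 26 [606.6  34.5]
scene 78 42 [603.7  36.5]
```

View pics/t.png

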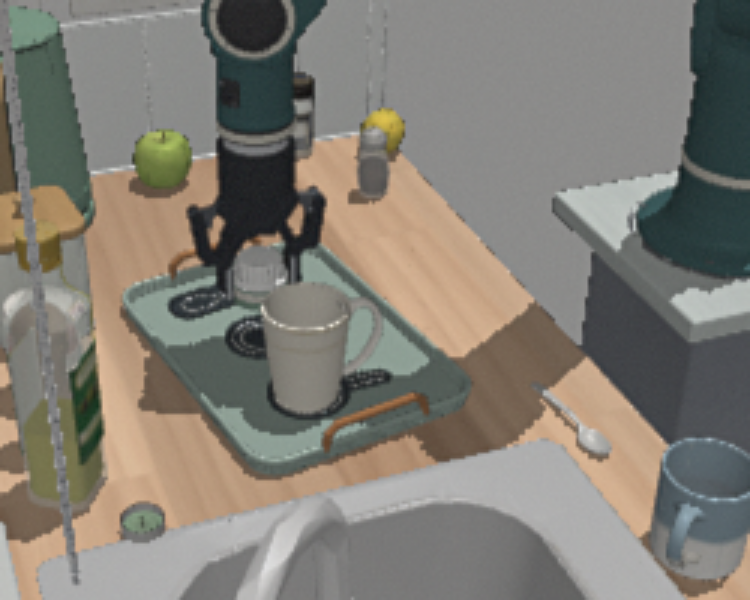

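Run:
```python
from h import *
from scipy.optimize import least_squares
x,y=603.2,39.2
z=lower(x,y,13,6,2.5); grip(72); print(st()); move_straight([x,y,75],v=120); move_straight([x,y,200],v=250); 
o=tilt_rot(0,0); print(st())
# spoon: out of the arm's view of the top camera, hold the arm over the right side
move_ptp([520,-150,260],o)
for n in C:
    im,d=read_camera(n); np.savez(f"{n}5.npz",p=im,d=d); P=pts(n,d)
    for zz in(20,28,36):
        k=P[(np.hypot(P[:,0]-x,P[:,1]-y)<38)&(abs(P[:,2]-zz)<5)]
        if len(k)>15: print(n,zz,len(k),least_squares(lambda v:np.hypot(k[:,0]-v[0],k[:,1]-v[1])-30,[x,y],loss='soft_l1',f_scale=1.5).x.round(1))
    s=3; zz=4-(1.6 if n=="scene" else 0); g=ortho(n,im,zz,320,410,160,360,s); cv2.imwrite(f"pics/sp_{n}.png",g[...,::-1])
    hsv=cv2.cvtColor(g,cv2.COLOR_RGB2HSV); k=((hsv[...,1]<50)&(hsv[...,2]>110)).astype('u1')
    for c in cv2.findContours(k,cv2.RETR_EXTERNAL,cv2.CHAIN_APPROX_NONE)[0]:
        if cv2.contourArea(c)/9>200:
            w=np.c_[410-c[:,0,1]/s,360-c[:,0,0]/s]+OFF[n][:2]; r=cv2.minAreaRect(w.astype('f4')); print(n,cv2.contourArea(c)/9,np.round(r[0],1),np.round(r[1],1),round(r[2],1),w.min(0).round(1),w.max(0).round(1))
print(st())
cv2.imwrite("pics/sp.png",np.vstack([cv2.imread("pics/sp_top.png"),cv2.imread("pics/sp_scene.png")]))
```

```text
lowered 9.0 dF 5.36908352590966 (25.74, array([603.3,  39.2,   9.4]), array([-1.2, -0.5,  4.5]), 58.0, 43.5)
(26.03, array([603.2,  39.2,   8.9]), array([0.4, 0.5, 0.5]), 71.5, 0.0)
(27.38, array([602.5,  39.5, 199.1]), array([ 0.8, -0.2,  0.1]), 72.4, 0.0)
top 1714.888888888889 [364.7 265.5] [ 28.  130.9] 5.2 [346.7 200. ] [375.  330.7]
top 1833.5555555555557 [396.8 322.9] [81.7 24.3] 90.0 [384.7 282. ] [409.  363.7]
scene 20 29 [602.5  38.3]
scene 28 38 [602.5  36.7]
scene 36 39 [600.4  35.6]
scene 1714.611111111111 [361.  261.4] [ 27.7 126.2] 3.7 [344.3 198.7] [373.9 324.4]
scene 1534.4444444444443 [399.1 317.7] [76. 23.] 90.0 [387.6 279.7] [410.6 355.7]
(28.35, array([ 520.8, -147.6,  259. ]), array([ 0.5,  0.2, -0.1]), 72.0, 0.0)
```

View pics/sp.png

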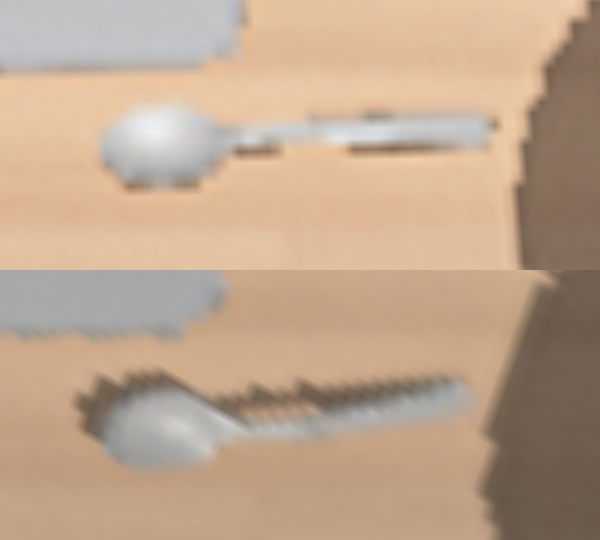

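Run:
```python
from h import *
px,py=362.5,272.4; tx,ty=609.4,-55.1
best=None
for f in(0,180):
    a=solve_ik([px,py,1.5],tilt_rot(2.6+f,0)); b=solve_ik([tx,ty,9],tilt_rot(-76.7+f,0)); print(f,a,b)
    if a is not None and b is not None and best is None: best=f
f=best; o=tilt_rot(2.6+f,0)
move_straight([520,-150,300],v=200); move_ptp([px,py,200],o); grip(40); move_straight([px,py,50],v=200); move_straight([px,py,1.5],v=60); print(st())
grip(10,40); print(st()); move_straight([px,py,8],v=40); move_straight([px,py,200],v=200); print(st())
move_ptp([tx,ty,200],tilt_rot(-76.7+f,0)); move_straight([tx,ty,45],v=150); print(st())
for n in C:
    im,d=read_camera(n); np.savez(f"{n}6.npz",p=im,d=d)
im=ortho("top",np.load("top6.npz")["p"],45,500,700,-150,50,2); i2=np.load("scene6.npz")["p"][110:270,130:310]
cv2.imwrite("pics/spheld.png",np.hstack([im,cv2.resize(i2,(400,400))])[...,::-1])
```

```text
0 [-1.2849016   0.65797602  0.69681415  2.23488245 -0.8656406   0.54143638
  0.13415509] [-0.5366246   0.86157237  0.80613753  1.85779564 -0.85535779  0.81176333
 -0.60910567]
180 [-1.53188786  0.87170773  1.05600049  2.2468548  -1.19071407  0.80009724
 -2.72830782] [-0.15970979  0.70863984  0.26163941  1.83280427 -0.28692979  0.63704153
  2.07668368]
(32.66, array([362.7, 272.4,   1.6]), array([ 0.1, -0.2, -0.5]), 39.6, 0.0)
(32.96, array([362.9, 272.7,   2. ]), array([-0.1,  0.1,  5.4]), 20.0, 39.3)
(34.38, array([361.8, 271.9, 199.1]), array([-0.1, -0.6, -0.1]), 19.8, 38.9)
(37.08, array([610.1, -55.3,  45.9]), array([-0.7, -0.7, -0.2]), 19.4, 38.9)
```

View pics/spheld.png

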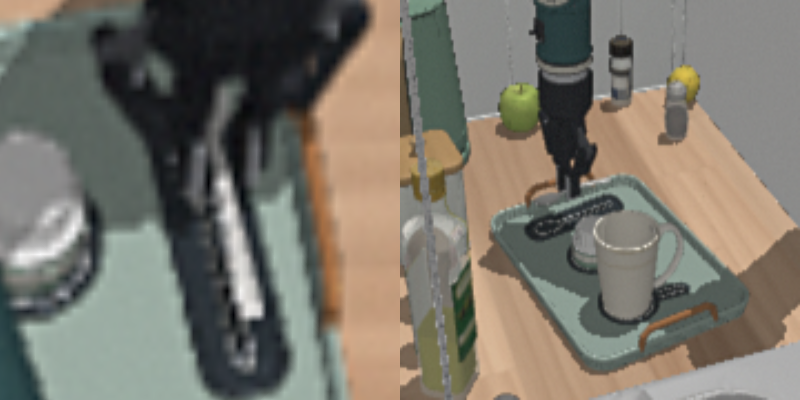

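Run:
```python
from h import *
tx,ty=608.5,-55.1
z=lower(tx,ty,14,7.5,2); grip(34); print(st()); move_straight([tx,ty,60],v=80); move_straight([tx,ty,230],v=250)
move_ptp([480,-230,300],tilt_rot(-76.7,0)); print(st())
for n in C:
    im,d=read_camera(n); np.savez(f"{n}7.npz",p=im,d=d); mugfit(n,d,[590,147],8)
im=ortho("top",np.load("top7.npz")["p"],9,490,710,-150,210,1.2); i2=np.load("scene7.npz")["p"][100:280,120:340]
cv2.imwrite("pics/fin.png",np.hstack([cv2.resize(im,(432,264)),cv2.resize(i2,(366,300))[:264]])[...,::-1])
```

```text
lowered 9.0 dF 5.564726515786928 (39.09, array([608.6, -55.1,   9.6]), array([-2.4,  0.1,  5.3]), 19.6, 39.6)
(39.38, array([608.5, -55.1,   8.9]), array([ 1.1, -0.7,  0. ]), 33.6, 0.0)
(41.91, array([ 481.1, -228.1,  299.2]), array([ 0. ,  0.4, -0.3]), 34.1, 0.0)
top 40 15 [577.6 197.1] res 2.0 handle 0
top 60 21 [588.5 146.7] res 0.7 handle 2 177.6 74.0
scene 20 115 [589.3 145. ] res 2.3 handle 16 -157.8 40.0
scene 40 110 [590.4 146.4] res 2.1 handle 17 -178.4 64.0
scene 60 149 [591.  146.5] res 1.5 handle 14 -178.4 74.0
scene 80 210 [592.  147.1] res 1.5 handle 10 -178.7 73.0
```

View pics/fin.png

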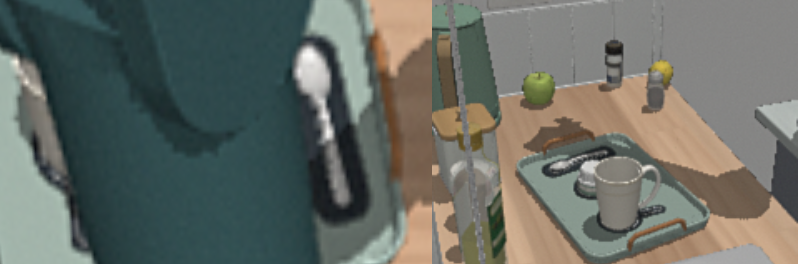

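```bash
python3 -c "
from h import *
print(finish_job())"
```

```text
the job is handed in; nothing more can be done
None
```

The tea tray is laid and handed in: mug, timer and teaspoon, in that order, were each lowered to contact and released on their mats. The last camera views showed all three seated inside their mats' edges, with about 42 s of the 70 s used.

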